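# Slide the mug tray across to the cooling stand

## Robot

A 7-joint arm with a two-finger parallel gripper is mounted at the origin on the work surface. World frame = base frame: x ahead of the robot, y to its left, z up, the work surface at z = 0. Lengths are in m, angles in rad, forces in N, time in s.
With the tool pointing down it reaches from about 0.425 to 0.925 m from the base axis. Payload 6.8 kg.
Tool frame: the origin (TCP) lies on the centre line of the jaws, within the pads' length; the fingertips stand 19 mm ahead of it and the grasp point (between the pads) is the TCP (r.tip_extent is the y of the fingertips in the tool frame, in m); y points along the fingers, z is the direction in which the jaws open and shut, and the axes are right-handed (so a half turn about y gives the same grasp; the last joint's range is limited). The gripper opens to 85 mm and grips with 20 to 120 N. Pads are 22 mm wide; open, the fingers measure 114 mm over their backs; the gripper's body (76 mm by 85 mm) begins 54 mm behind the grasp point. The pads swing forward as they close: fully open they stand 13 mm farther back than shut.
Start: joints at [-0.108, 0.477, 0.022, 1.555, -0.011, 1.109, -0.083], TCP at [0.675, 0, 0.25] pointing down, gripper open.
Joint ranges: [-2.96, 2.96], [-0.34, 2.1], [-1.41, 1.46], [0.24, 2.44], [-1.37, 4.51], [0.17, 1.92], [-2.96, 2.96]. Speed limits (rad/s): [2.39, 2.39, 3.14, 3.14, 3.14, 3.14, 3.14].

## Interface

Orientations are given as a rotation vector (axis times angle).
In Python, from bench import r gives the robot as it stands. The module is installed in compiled form; this text tells all that it offers.
- The arm moves only by the tool jog_arm, never from a script. Its argument "motion" is a list of rows, each a list of 3 entries, a list of its own where there are three numbers: the opening, from 0 (shut) to 1 (fully open), then the shift along the tool's x, y, z in m, then the turn, a rotation vector about the tool's x, y, z in degrees. A call has 1 to 10 rows; each row shifts and turns the commanded pose from where the row before left it, along the tool's axes as they then stand; what a row does not reach is not made up. A row lasts 1/12 s, in which the tool goes at most 41.7 mm and 7.16 degrees, less where a joint would pass 70% of its speed; a pose out of reach is approached as far as the arm can. A call with a gripper value outside its range is refused whole. The fingers move at their own pace and stop on an object; "force" is the grip in N (left out, the last holds). Time passes only in rows, so rows that do not move let the fingers close. It gives the time, the measured TCP pose, the force and the opening at its end, in the units of the state.
- r.get_obs(): the state, without advancing time (a new reading comes with each control period).
- r.grab_frame(name): name is "scene" or "side" or "wrist"; returns a dict with "image" (480x640x3 uint8, red, green, blue), "range_z" (480x640 float32, m along the optical axis (not along the pixel's ray), 0 where there is no reading), "fx", "fy", "cx", "cy" (pixels), "k1" (the pictures are not rectified: a ray, as slopes to the right and down, at radius r is drawn at 1 + k1 r^2 times it, then the intrinsics apply), "xyz" and "orientation" of the camera in the world. Camera axes: x right, y down, z forward; pixel columns grow to the right and rows downward; lengths in m; the calibration is good to about 2 mm. A picture is of the moment at which its call begins.
- r.hand_in(): hands the job in, once; it reports no verdict.
The state is a dict: "clock": time; "joints": joint angles; "qvel": joint speeds; "tau": joint torques, N m; "tcp_pos": TCP position; "orientation": TCP orientation; "contact_force": force on the tool from outside, world axes, zero at the start; "moment": the same for the moment, N m; "grip_width": finger opening in m.
Only numpy, scipy, OpenCV 4.12 (cv2) and the standard library are available. Lean on these libraries where they do the work, as an engineer would, in place of code of your own. Each camera call takes 0.05 s, during which the arm holds its last target.

## Task

Slide the tray of mugs off the white feed stand, nose first across the open gap and onto the aluminium cooling stand, keeping it level so that it neither sags into the gap nor is lifted and carried, and without bearing down hard on it. Seat it square against the black rubber buffer of the end stop by pushing it home with 10 to 15 N for about a second, never with more than 20 N on the stop, then let go with the tray lying flat on the stand, near its centre line, and the mugs standing in it. Leave the other things on the worktop where they are.

Things in the scene. Friction and masses are not known exactly. Their poses are not given: they have to be found in the camera images.
- feed_stand: Smooth white laminate riser board on two cross legs, fixed, 300 mm long (its x) x 220 mm wide (its y), top at 64 mm above its origin. Origin under its centre at worktop level; its +x points along the push, towards the gap (roughly the world's -y); its end edge is at x = +150 mm.
- cool_stand: Aluminium plate on dark steel legs, fixed, 340 mm long (its x) x 220 mm wide (its y), top 60 mm above its origin. Same heading and centre line as the feed stand, beyond an open gap 140 to 155 mm wide; its top lies 1 to 4 mm lower than the feed stand's. Origin under its centre; +x is along the push; its near edge is at x = -170 mm.
- end_stop: Dark steel bracket across the cooling stand's top, 190 mm wide, 45 mm high, fixed. Origin: foot of its near face, at x = +125 mm of the cooling stand, same axes. In front of it, on two screws, stands a stiff black rubber buffer, 160 wide, 5 to 40 mm high, which the tray meets. The buffer's face is 8 to 43 mm before the bracket, set differently each time, not measured.
- tray: Smooth plywood tray, 240 long (x) x 170 mm wide, 0.3 kg, loose on the feed stand, up to 0.08 rad askew and 12 mm off its centre line. Origin: centre of its underside; +x points to the nose. Floor 8 mm thick, rim to 30 mm high. Loaded, it balances about 37 mm ahead of its middle: unaided it tips into the gap before the nose is across.
- tray_front (a point): Centre of the tray's front face, 120 mm ahead of the tray's origin, 20 mm above its underside.
- tray_nose (a point): Front end of the flat underside of the tray, 106 mm ahead of its origin; from here the underside bevels up 8 mm to the front face.
- tray_handle (a point): Middle of the top edge of the handle board that stands upright at the tray's rear: 12 mm thick (x = -120 to -108 mm), 90 mm wide, top 80 mm above the underside. It can be pinched across its 12 mm thickness from above, firmly (about 40 N; it is smooth); the tray is free inside for 80 mm ahead of it.
- mug_a: White ceramic mug standing loose in the front half of the tray, 68 mm across, 75 mm high, about 0.28 kg, handle to the rear of the tray. Origin at the centre of its foot.
- mug_b: A second mug like mug_a, beside it in the tray.
- tape_roll: A red ring of adhesive tape lying flat, 90 mm across, 30 mm high. Bystander, leave alone. Origin at the centre of its underside.
- paper_box: A closed cardboard box 90 x 140 x 45 mm. Bystander, leave alone. Origin at the centre of its underside.
- cleaner: A white plastic bottle, 60 mm across, 160 mm high. Bystander, leave alone. Origin at the centre of its underside.
Things that resemble listed ones, but are neither listed nor needed, are in the scene too. What is shaped like the mug_a but purple or red is not meant.

How it is judged:
On the way, in this order (a step that is already met when the one before it is completed fails the run):
1. the nose of the tray is across the gap, over the cooling stand by 30 mm, with the tray level (x of tray_nose in the frame of cool_stand above -0.14 m and angle between tray's own z axis and vertical below 0.06 rad), for 0.1 s.
2. the tray is pushed against the end stop with over 5 N for 0.3 s (contact force between tray and end_stop above 5 N), for 0.3 s.
At the end, for the whole second after the job is handed in: The tray rests flat (within 0.02 rad) on the cooling stand, its front 49 mm or less from the end stop's bracket (where the buffer can stand), within 15 mm of the stand's centre line and 0.05 rad of square, released and still, with both mugs standing upright on its floor (x of tray_front in the frame of cool_stand above 0.076 m and y of tray in the frame of cool_stand between -0.015 and 0.015 m and angle between the x axis of tray and the x axis of cool_stand, either way round below 0.05 rad and angle between tray's own z axis and vertical below 0.02 rad and z of tray in the frame of cool_stand between 0.056 and 0.063 m and linear speed of tray below 0.01 m/s and angle between each of mug_a, mug_b's own z axis and vertical below 0.1 rad and z of mug_a in the frame of tray between 0.003 and 0.014 m and linear speed of each of mug_a, mug_b below 0.02 m/s and z of mug_b in the frame of tray between 0.003 and 0.014 m); the robot touches nothing.
It fails at once if the tray sagged or tipped (over 0.08 rad off level) or its nose dropped more than 6 mm below the cooling stand's top (angle between tray's own z axis and vertical above 0.08 rad or z of tray_nose in the frame of cool_stand below 0.054 m).
It fails at once if the tray was lifted and carried instead of slid (its origin more than 12 mm above the feed stand's top) (z of tray in the frame of feed_stand above 0.076 m).
It fails at once if the tray was pressed on the feed stand with over 35 N (contact force between tray and feed_stand above 35 N).
It fails at once if the tray was rammed against the end stop with over 20 N (contact force between tray and end_stop above 20 N).
It fails at once if a mug was tipped over or a bystander moved more than 15 mm (angle between any of mug_a, mug_b's own z axis and vertical above 0.35 rad or distance of any of tape_roll, paper_box, cleaner from where it was at the start of the episode above 0.015 m).
It also fails if it takes over 64 s, if anything falls off the work surface, if the arm or the gripper's body presses on something with over 40 N, if the wrist force passes 120 N, or if a joint passes its speed limit or range.

## Working session

There is one attempt and no reset: what is moved stays moved. The work goes in short steps, Python scripts to look and compute and a tool call to move; the robot and the scene stay as the last step left them, time stands still between calls to the robot, and variables do not carry over. Pictures are saved under pics/ and viewed, and the job is handed in when it is done.

Besides the shell and the picture viewer there is one more tool, called after ">>>" as name(argument=value, ...), one argument or row to a line, values as JSON. jog_arm: Moves the arm, as the interface text tells. Its arguments: {"type":"object","properties":{"motion":{"type":"array","items":{"type":"array"}},"force":{"type":"number"}},"required":["motion"]}

```bash
mkdir -p pics; ls
cat > h.py <<'E'
import numpy as np, cv2
from scipy.spatial.transform import Rotation as R
from bench import r
def grab(name,fn=None):
    f=r.grab_frame(name)
    if fn: cv2.imwrite('pics/'+fn,f['image'][:,:,::-1])
    np.savez('/tmp/%s.npz'%name,**{k:np.asarray(v) for k,v in f.items()})
    return f
def load(name): 
    z=np.load('/tmp/%s.npz'%name); return {k:z[k] for k in z.files}
def camR(f):
    o=np.asarray(f['orientation'],float)
    return R.from_rotvec(o).as_matrix()
def rays(f,uv):
    uv=np.atleast_2d(uv).astype(float)
    K=np.array([[f['fx'],0,f['cx']],[0,f['fy'],f['cy']],[0,0,1]],float)
    p=cv2.undistortPointsIter(uv.reshape(-1,1,2),K,np.array([float(f['k1']),0,0,0]),None,None,(3,50,1e-10)).reshape(-1,2) if hasattr(cv2,'undistortPointsIter') else cv2.undistortPoints(uv.reshape(-1,1,2),K,np.array([float(f['k1']),0,0,0])).reshape(-1,2)
    return np.c_[p,np.ones(len(p))]
def pt(f,uv):
    d=rays(f,uv); uv=np.atleast_2d(uv); z=f['range_z'][np.round(uv[:,1]).astype(int),np.round(uv[:,0]).astype(int)]
    return (d*z[:,None])@camR(f).T+f['xyz']
def onz(f,uv,h):
    d=rays(f,uv)@camR(f).T; h=np.asarray(h)
    return f['xyz']+d*((h-f['xyz'][2])/d[:,2])[:,None]
def cloud(f):
    v,u=np.mgrid[0:480,0:640]; return pt(f,np.c_[u.ravel(),v.ravel()]).reshape(480,640,3)
E
python3 - <<'E'
from h import *
print(r.get_obs(), r.tip_extent)
for n in ['scene','side','wrist']:
    f=grab(n,n+'0.png'); print(n,f['xyz'],f['orientation'],f['fx'],f['k1'],np.shape(f['orientation']))
E
```

```text
pics
{'clock': 0.0, 'joints': array([-0.10810044,  0.47779211,  0.02235156,  1.55643757, -0.01150298,
        1.10928077, -0.08310927]), 'qvel': array([-1.85320517e-03,  5.42280829e-04,  1.47091788e-04,  1.12695737e-03,
       -3.90303745e-05,  9.20509201e-04,  1.47336293e-03]), 'tau': array([-5.45967814e-04, -5.96443820e+01,  1.60769675e+00, -2.81194621e+01,
        1.24063640e-02,  9.39900521e-03,  2.20753498e-05]), 'tcp_pos': array([ 6.74455390e-01, -1.73449536e-05,  2.49337122e-01]), 'orientation': array([-1.21061365,  1.21044869, -1.20845426]), 'contact_force': array([ 1.23155764, -0.0835241 , -0.00322434]), 'moment': array([ 0.00863541, -0.00348232,  0.02887026]), 'grip_width': 0.0850489900490638} 0.019
scene [1.00842279 0.37297774 1.01642955] [-1.32181503 -2.47030799  0.71499188] 526.1593335483522 -0.10402649980127855 (3,)
side [0.00747296 0.69050747 0.90703117] [-0.87856484  2.51926388 -1.05738557] 568.4387899075156 -0.1688460623477224 (3,)
wrist [0.67472365 0.08021267 0.37197032] [ 2.82302466e+00 -4.25095092e-04 -2.05293623e-03] 398.50646882797827 -0.009523801677998586 (3,)
```

View pics/scene0.png

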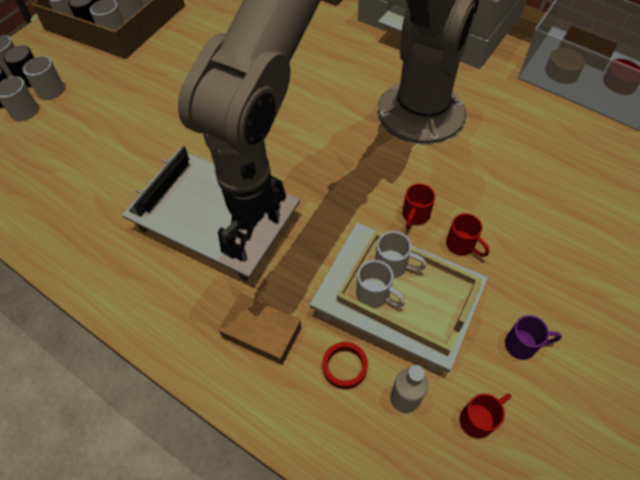

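View pics/side0.png

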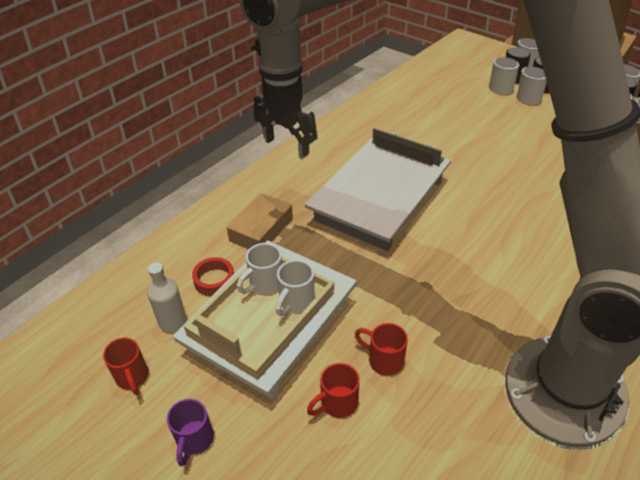

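View pics/wrist0.png

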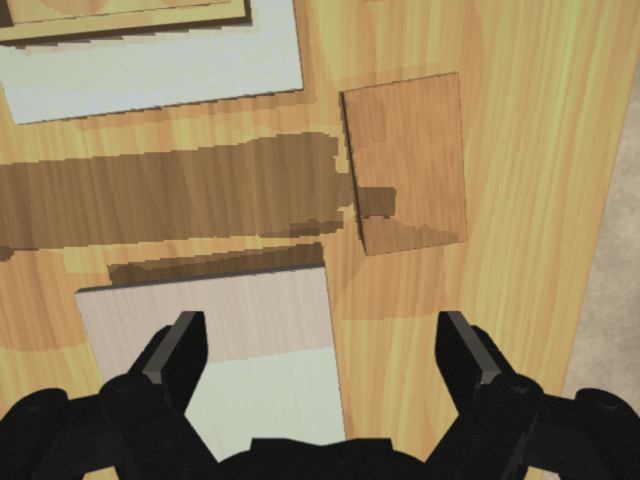

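The scene picture shows the feed stand (about 315–485, 228–362) with the tray, its handle board at (466,308). The cooling stand is at (125–300, 150–275), with its stop at (160,180). The side view shows the same things. I'll enlarge them next.

Run:
```python
from h import *
f=load('scene'); s=load('side')
def crop(f,x0,y0,x1,y1,k,fn): cv2.imwrite('pics/'+fn,cv2.resize(f['image'][y0:y1,x0:x1,::-1],None,fx=k,fy=k,interpolation=cv2.INTER_CUBIC))
crop(f,300,215,500,365,4,'c1.png'); crop(s,170,230,370,380,4,'c2.png')
crop(s,290,120,460,250,4,'c3.png'); crop(f,115,140,315,290,4,'c4.png')
for n,g in (('scene',f),('side',s)):
    C=cloud(g); m=(g['range_z']>0)
    z=C[...,2][m&(C[...,0]>.4)&(C[...,0]<1)&(abs(C[...,1])<.6)]
    h,e=np.histogram(z,bins=np.arange(-.01,.2,.002)); print(n,[(round(e[i],3),h[i]) for i in range(len(h)) if h[i]>250])
```

```text
scene [(np.float64(-0.008), np.int64(627)), (np.float64(-0.006), np.int64(6091)), (np.float64(-0.004), np.int64(22636)), (np.float64(-0.002), np.int64(31687)), (np.float64(0.0), np.int64(16746)), (np.float64(0.002), np.int64(3643)), (np.float64(0.004), np.int64(565)), (np.float64(0.026), np.int64(328)), (np.float64(0.028), np.int64(345)), (np.float64(0.04), np.int64(527)), (np.float64(0.042), np.int64(1271)), (np.float64(0.044), np.int64(1075)), (np.float64(0.046), np.int64(389)), (np.float64(0.056), np.int64(374)), (np.float64(0.058), np.int64(1428)), (np.float64(0.06), np.int64(3726)), (np.float64(0.062), np.int64(4330)), (np.float64(0.064), np.int64(1976)), (np.float64(0.066), np.int64(619)), (np.float64(0.068), np.int64(1320)), (np.float64(0.07), np.int64(2268)), (np.float64(0.072), np.int64(1509)), (np.float64(0.074), np.int64(605)), (np.float64(0.076), np.int64(316)), (np.float64(0.09), np.int64(544)), (np.float64(0.092), np.int64(669)), (np.float64(0.094), np.int64(449)), (np.float64(0.1), np.int64(252))]
side [(np.float64(-0.006), np.int64(990)), (np.float64(-0.004), np.int64
[... 607 characters left out ...]
 np.int64(373)), (np.float64(0.058), np.int64(870)), (np.float64(0.06), np.int64(2695)), (np.float64(0.062), np.int64(4461)), (np.float64(0.064), np.int64(2880)), (np.float64(0.066), np.int64(788)), (np.float64(0.068), np.int64(686)), (np.float64(0.07), np.int64(1773)), (np.float64(0.072), np.int64(1827)), (np.float64(0.074), np.int64(758)), (np.float64(0.076), np.int64(365)), (np.float64(0.082), np.int64(259)), (np.float64(0.088), np.int64(294)), (np.float64(0.09), np.int64(411)), (np.float64(0.092), np.int64(673)), (np.float64(0.094), np.int64(650)), (np.float64(0.096), np.int64(278)), (np.float64(0.1), np.int64(271)), (np.float64(0.102), np.int64(259)), (np.float64(0.144), np.int64(333))]
```

View pics/c1.png

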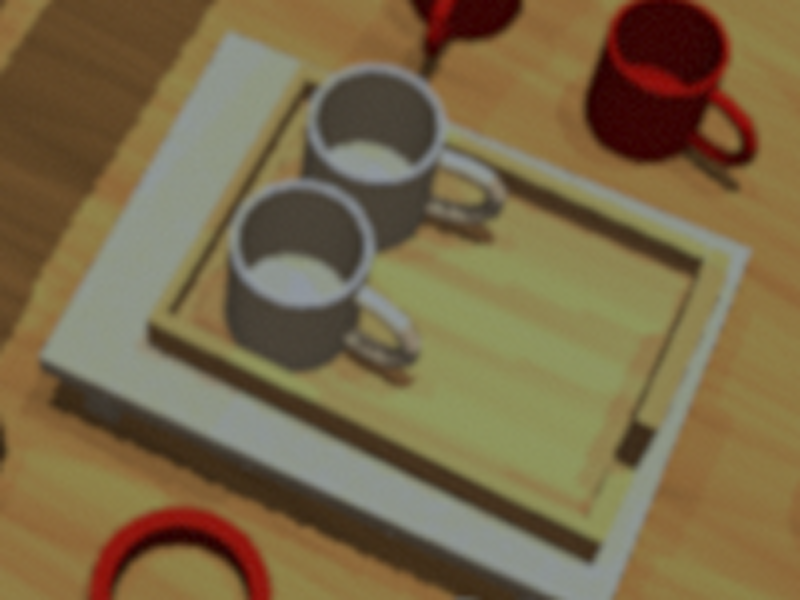

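View pics/c2.png

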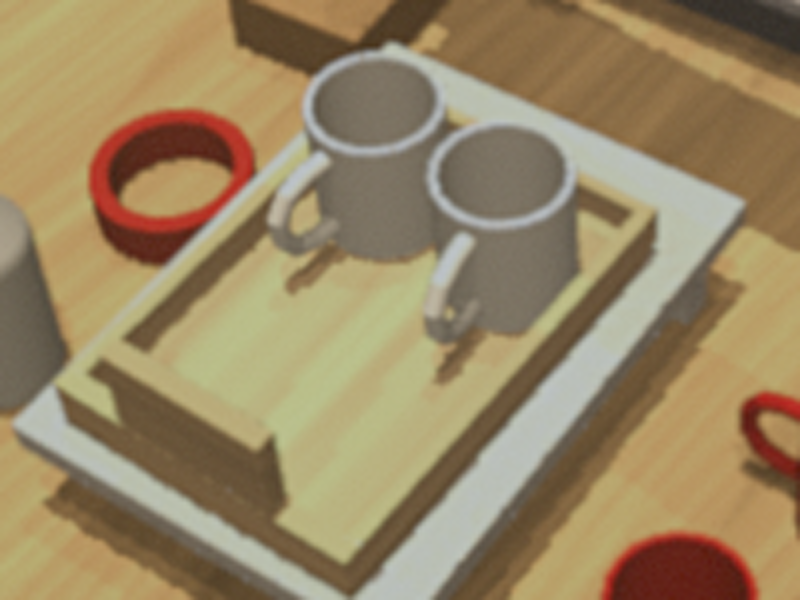

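View pics/c3.png

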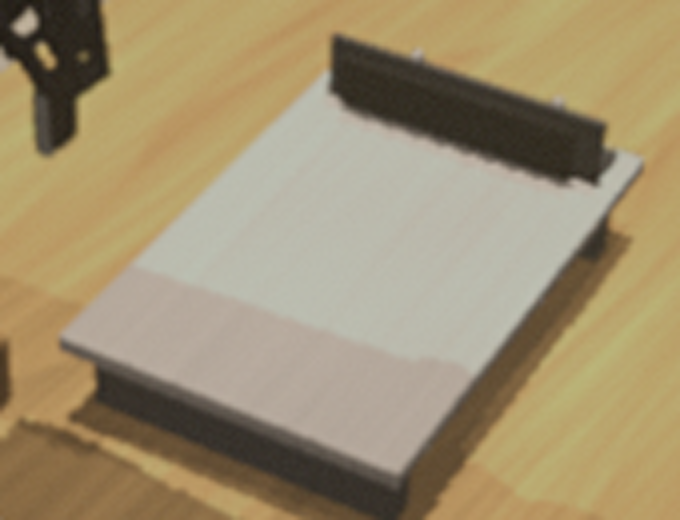

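View pics/c4.png

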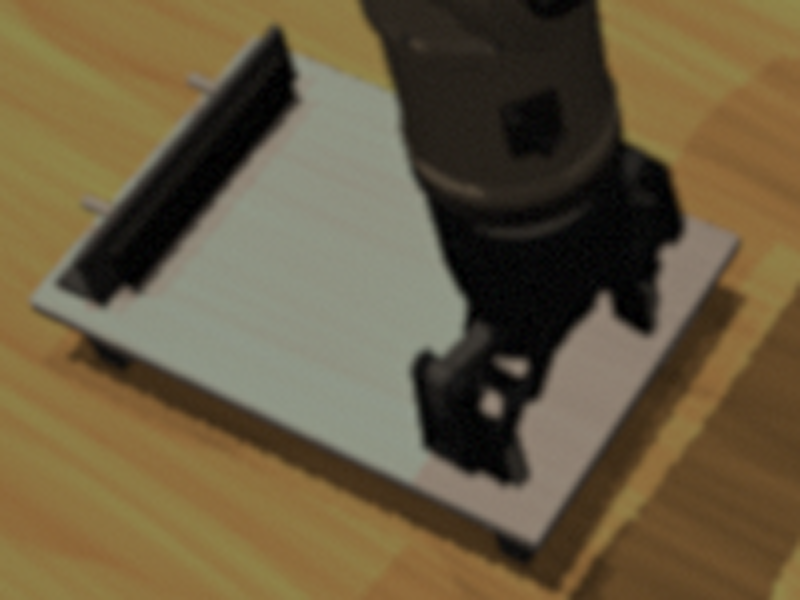

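Run:
```python
from h import *
f=load('scene'); s=load('side'); np.set_printoptions(precision=4,suppress=True)
def c(off,l): return np.array(off)+np.array(l,float)/4
fs=onz(s,c((170,230),[(745,205),(390,45),(15,428)]),.064); print('feed side: gaplow,gapfar,rearfar\n',fs)
ff=onz(f,c((300,215),[(230,33),(42,360),(750,250)]),.064); print('feed scene: gaplow,gapfar,rearlow\n',ff)
cs=onz(s,c((290,120),[(402,480),(62,342),(642,160)]),.062); print('cool side nearlow nearfar farlow\n',cs)
cf=onz(f,c((115,140),[(740,240),(533,545),(35,303)]),.062); print('cool scene nearlow nearfar farfar\n',cf)
ts=onz(s,c((170,230),[(655,212),(347,567),(58,385)]),.094); print('tray side frontlow rearlow rearfar\n',ts)
tf=onz(f,c((300,215),[(300,72),(150,325),(728,252),(600,540)]),.094); print('tray scene frontlow frontfar rearlow rearfar\n',tf)
# depth heights
for n,g in (('scene',f),('side',s)):
    C=cloud(g);ok=g['range_z']>0
    def med(u0,v0,u1,v1):
        P=C[v0:v1,u0:u1][ok[v0:v1,u0:u1]]; return np.median(P[:,2]),P[:,2].std(),len(P)
    if n=='side': print('cool',med(340,175,395,205),'feed',med(335,300,345,305),med(330,290,340,300))
    else: print('cool',med(170,200,205,230),'feed',med(330,270,345,285),med(335,255,350,270))
```

```text
feed side: gaplow,gapfar,rearfar
 [[0.4394 0.0702 0.064 ]
 [0.6567 0.095  0.064 ]
 [0.6213 0.3901 0.064 ]]
feed scene: gaplow,gapfar,rearlow
 [[0.4433 0.0684 0.064 ]
 [0.6606 0.0941 0.064 ]
 [0.4092 0.363  0.064 ]]
cool side nearlow nearfar farlow
 [[ 0.453  -0.0715  0.062 ]
 [ 0.6697 -0.0464  0.062 ]
 [ 0.4955 -0.4073  0.062 ]]
cool scene nearlow nearfar farfar
 [[ 0.4599 -0.0735  0.062 ]
 [ 0.6776 -0.0503  0.062 ]
 [ 0.7136 -0.3813  0.062 ]]
tray side frontlow rearlow rearfar
 [[0.4553 0.1224 0.094 ]
 [0.4335 0.3595 0.094 ]
 [0.6025 0.3721 0.094 ]]
tray scene frontlow frontfar rearlow rearfar
 [[0.4617 0.1214 0.094 ]
 [0.6272 0.136  0.094 ]
 [0.4352 0.3545 0.094 ]
 [0.6051 0.3692 0.094 ]]
cool (np.float64(0.06158896784017376), np.float64(0.0018058056397001249), 1048) feed (np.float64(0.06360522479531616), np.float64(0.003986400081118242), 223) (np.float64(0.06344832734107558), np.float64(0.012742159333857132), 222)
cool (np.float64(0.06304681202293771), np.float64(0.0017503638400489252), 1645) feed (np.float64(0.060767798908681836), np.float64(0.014966619267815066), 50) (np.float64(0.06466897192215798), np.float64(0.0046889731896505886), 100)
```

Run:
```python
from h import *
np.set_printoptions(precision=4,suppress=True)
o=r.get_obs(); print(R.from_rotvec(o['orientation']).as_matrix())
s=load('side')
def c(off,l): return np.array(off)+np.array(l,float)/4
print(onz(s,c((170,230),[(105,348),(268,445)]),.144))
C=cloud(s); m=(s['range_z']>0)&(abs(C[...,2]-.144)<.004)&(C[...,1]>.3)&(C[...,1]<.42)
P=C[m]; print(len(P),P.mean(0),np.percentile(P,[2,98],axis=0)); 
f=load('scene');C=cloud(f); m=(f['range_z']>0)&(abs(C[...,2]-.144)<.004)&(C[...,1]>.3)&(C[...,1]<.42)&(C[...,0]<.62)
P=C[m]; print(len(P),P.mean(0),np.percentile(P,[2,98],axis=0));
```

```text
[[ 0.     -0.0014  1.    ]
 [-1.     -0.0001  0.    ]
 [ 0.0001 -1.     -0.0014]]
[[0.5649 0.3653 0.144 ]
 [0.4736 0.3572 0.144 ]]
373 [0.5335 0.3594 0.1442] [[0.4788 0.3417 0.1404]
 [0.6921 0.3682 0.1472]]
482 [0.1464 0.3561 0.1433] [[-0.5833  0.3043  0.1403]
 [ 0.565   0.4101  0.1475]]
```

>>> jog_arm(
  motion=[
    [1, [-0.0358, 0, -0.0155], [0, 0, 0]],
    [1, [-0.0358, 0, -0.0155], [0, 0, 0]],
    [1, [-0.0358, 0, -0.0155], [0, 0, 0]],
    [1, [-0.0358, 0, -0.0155], [0, 0, 0]],
    [1, [-0.0358, 0, -0.0155], [0, 0, 0]],
    [1, [-0.0358, 0, -0.0155], [0, 0, 0]],
    [1, [-0.0358, 0, -0.0155], [0, 0, 0]],
    [1, [-0.0358, 0, -0.0155], [0, 0, 0]],
    [1, [-0.0358, 0, -0.0155], [0, 0, 0]],
    [1, [-0.0358, 0, -0.0155], [0, 0, 0]],
  ],
)

```text
clock: 0.98
tcp_pos: [0.5189, 0.3594, 0.2502]
orientation: [-1.21, 1.209, -1.209]
contact_force: [0.6, -0.2, 0.8]
grip_width: 0.0851
```

>>> jog_arm(
  motion=[
    [1, [0, 0, 0], [0, 7.07, 0]],
    [1, [0, 0, 0], [0, 7.07, 0]],
    [1, [0, 0, 0], [0, 7.07, 0]],
    [1, [0, 0, 0], [0, 7.07, 0]],
    [1, [0, 0, 0], [0, 7.07, 0]],
    [1, [0, 0, 0], [0, 7.07, 0]],
    [1, [0, 0, 0], [0, 7.07, 0]],
    [1, [0, 0, 0], [0, 7.07, 0]],
    [1, [0, 0, 0], [0, 7.07, 0]],
    [1, [0, 0, 0], [0, 7.07, 0]],
  ],
)

```text
clock: 1.82
tcp_pos: [0.5198, 0.3579, 0.25]
orientation: [-0.341, 2.042, -2.043]
contact_force: [0.8, -0.3, 0.2]
grip_width: 0.0851
```

>>> jog_arm(
  motion=[
    [1, [0, 0, 0], [0, 7.07, 0]],
    [1, [0, 0, 0], [0, 7.07, 0]],
    [1, [0, 0, 0], [0, 0, 0]],
    [1, [0, 0, 0], [0, 0, 0]],
  ],
)

```text
clock: 2.15
tcp_pos: [0.5198, 0.358, 0.25]
orientation: [-0.102, 2.173, -2.174]
contact_force: [-0.4, -0.7, -0.5]
grip_width: 0.0854
```

Run:
```python
from h import *
np.set_printoptions(precision=4,suppress=True)
o=r.get_obs(); print(o['clock'],o['tcp_pos'],o['contact_force']);print(R.from_rotvec(o['orientation']).as_matrix())
for n in ['wrist','side','scene']: f=grab(n,n+'1.png')
```

```text
2.15 [0.5198 0.358  0.25  ] [-0.3749 -0.69   -0.4818]
[[-0.9956 -0.0002  0.0937]
 [-0.0937 -0.0005 -0.9956]
 [ 0.0003 -1.      0.0005]]
```

View pics/wrist1.png

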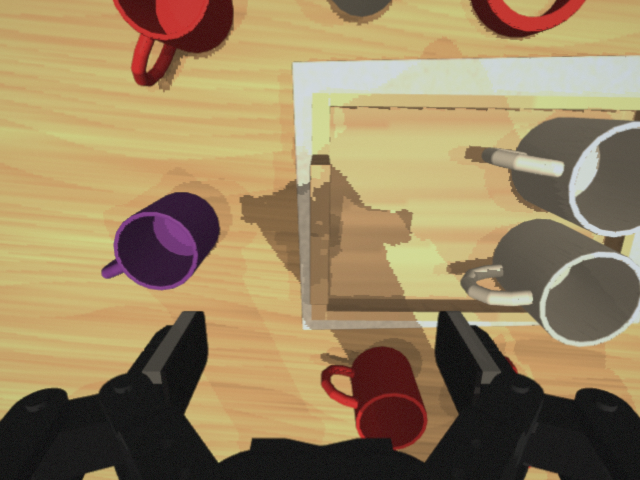

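View pics/scene1.png

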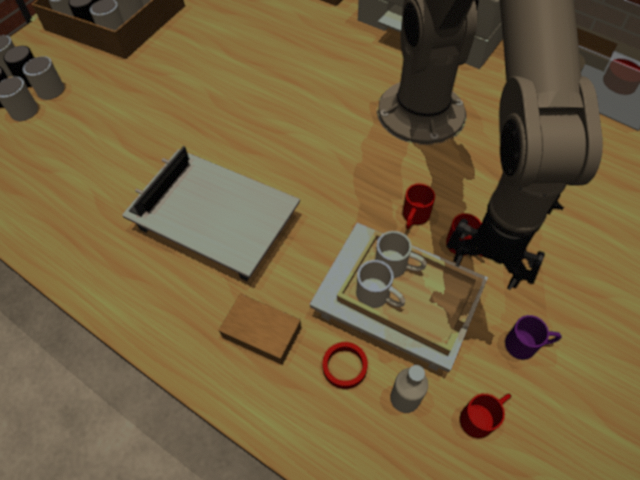

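Run:
```python
from h import *
f=load('wrist')
cv2.imwrite('pics/w1c.png',cv2.resize(f['image'][50:340,280:460,::-1],None,fx=2,fy=2,interpolation=cv2.INTER_CUBIC)[:580])
cv2.imwrite('pics/w1d.png',cv2.resize(f['image'][140:330,285:350,::-1],None,fx=3.1,fy=3.1,interpolation=cv2.INTER_CUBIC))
```

```text
(no output)
```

View pics/w1d.png

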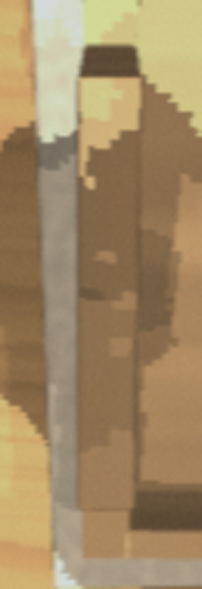

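Run:
```python
from h import *
np.set_printoptions(precision=4,suppress=True)
f=load('wrist')
P=onz(f,[(310.2,164.8),(330.2,164.8),(310.2,303.9),(328.2,303.9)],.144); print(P,P.mean(0)); 
# stand's rear edge z=.064 along left white edge; tray side
print(P[0]-P[2],P[1]-P[3])
Q=onz(f,[(285+36/3.1,140+30/3.1),(285+50/3.1,140+480/3.1)],.064); print(Q, Q[0]-Q[1])
```

```text
[[0.5666 0.3684 0.144 ]
 [0.5677 0.357  0.144 ]
 [0.4783 0.3609 0.144 ]
 [0.4793 0.3494 0.144 ]] [0.523  0.3589 0.144 ]
[0.0883 0.0075 0.    ] [0.0883 0.0076 0.    ]
[[0.5654 0.3807 0.064 ]
 [0.4436 0.3678 0.064 ]] [0.1218 0.0129 0.    ]
```

>>> jog_arm(
  motion=[
    [1, [0, 0.03, -0.001], [0, 0.5, 0]],
    [1, [0, 0.03, 0], [0, 0, 0]],
    [1, [0, 0.03, 0], [0, 0, 0]],
    [1, [0, 0.02, 0], [0, 0, 0]],
    [1, [0, 0.01, 0], [0, 0, 0]],
    [1, [0, 0.006, 0], [0, 0, 0]],
    [1, [0, 0, 0], [0, 0, 0]],
    [1, [0, 0, 0], [0, 0, 0]],
  ],
)

```text
clock: 2.97
tcp_pos: [0.5206, 0.3594, 0.1253]
orientation: [-0.088, 2.18, -2.178]
contact_force: [0.1, 0.5, 0.1]
grip_width: 0.0853
```

Run:
```python
from h import *
np.set_printoptions(precision=4,suppress=True)
o=r.get_obs(); print(o['clock'],o['tcp_pos'],o['contact_force']);print(R.from_rotvec(o['orientation']).as_matrix())
for n in ['wrist','side']: f=grab(n,n+'2.png')
```

```text
2.9667 [0.5206 0.3594 0.1253] [0.1159 0.5333 0.0617]
[[-0.9967  0.0012  0.0815]
 [-0.0815  0.001  -0.9967]
 [-0.0013 -1.     -0.0009]]
```

View pics/wrist2.png

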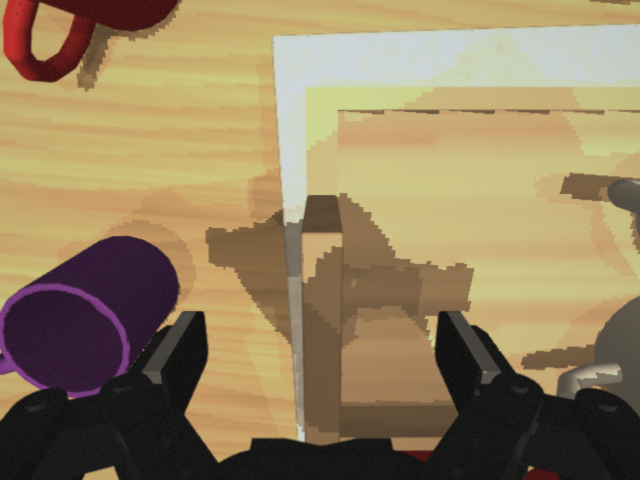

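View pics/side2.png

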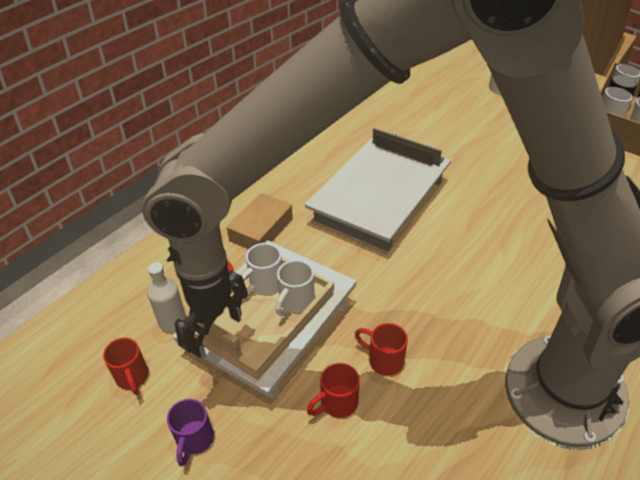

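The handle board (columns 302–342) stands between the open jaws, centred near column 322. I'll close on it now.

>>> jog_arm(
  motion=[
    [0.4, [0, 0, 0], [0, 0, 0]],
    [0.25, [0, 0, 0], [0, 0, 0]],
    [0.2, [0, 0, 0], [0, 0, 0]],
    [0.1, [0, 0, 0], [0, 0, 0]],
    [0, [0, 0, 0], [0, 0, 0]],
    [0, [0, 0, 0], [0, 0, 0]],
    [0, [0, 0, 0], [0, 0, 0]],
    [0, [0, 0, 0], [0, 0, 0]],
  ],
  force=50,
)

```text
clock: 3.73
tcp_pos: [0.52, 0.3592, 0.1245]
orientation: [-0.089, 2.18, -2.179]
contact_force: [0.7, 0.4, 1.0]
grip_width: 0.0115
```

```bash
cat > st.py <<'E'
from h import *
np.set_printoptions(precision=4,suppress=True)
o=r.get_obs(); M=R.from_rotvec(o['orientation']).as_matrix()
print(o['clock'],o['tcp_pos'],'F',o['contact_force'],'Mo',o['moment'],'w',o['grip_width']);print('z',M[:,2],'y',M[:,1]); d=np.array([.111,-.9938,0]); print('F along push',o['contact_force']@d)
E
python3 st.py
```

```text
3.7333 [0.52   0.3592 0.1245] F [0.6669 0.4299 0.9518] Mo [0.0267 0.0067 0.0428] w 0.01150965090476167
z [ 0.0814 -0.9967 -0.0002] y [ 0.0003  0.0003 -1.    ]
F along push -0.35317692230460346
```

Run:
```python
from h import *
np.set_printoptions(precision=4,suppress=True)
f=cv2.imread('pics/wrist0.png')
for (x0,y0,x1,y1,n) in [(285,75,325,105,'a'),(305,250,345,280,'b'),(60,275,100,305,'c'),(5,110,45,140,'d')]:
    cv2.imwrite('pics/z%s.png'%n,cv2.resize(f[y0:y1,x0:x1],None,fx=10,fy=10,interpolation=cv2.INTER_CUBIC))
ims=[cv2.imread('pics/z%s.png'%n) for n in 'abcd']
cv2.imwrite('pics/z.png',np.vstack([np.hstack(ims[:2]),np.hstack(ims[2:])]))
```

```text
(no output)
```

View pics/z.png

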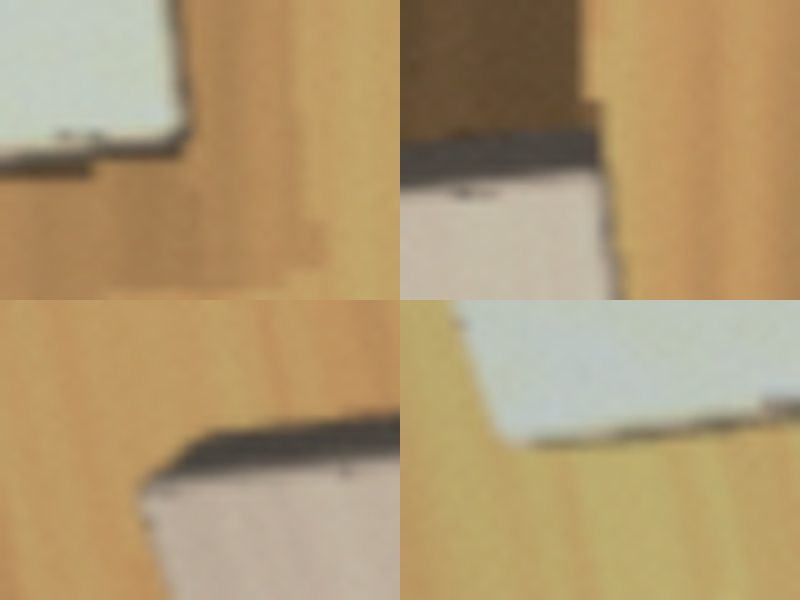

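Run:
```python
from h import *
np.set_printoptions(precision=4,suppress=True)
# wrist0 calib
f=load('wrist'); g=dict(f); g['xyz']=np.array([0.67472365,0.08021267,0.37197032]); g['orientation']=np.array([2.82302466e+00,-4.25095092e-04,-2.05293623e-03])
F=onz(g,[(303,88.8),(14.5,123.7)],.064); C=onz(g,[(324.7,266.5),(74,293.5)],.0615)
print(F,C); 
for P in (F,C):
  v=P[0]-P[1]; print(np.linalg.norm(v),np.arctan2(v[1],v[0]),P.mean(0))
```

```text
[[0.6612 0.0909 0.064 ]
 [0.4444 0.0669 0.064 ]] [[ 0.6774 -0.0497  0.0615]
 [ 0.4603 -0.0751  0.0615]]
0.21814231256074504 0.1098769892467599 [0.5528 0.0789 0.064 ]
0.2185359243894479 0.11646987158353757 [ 0.5688 -0.0624  0.0615]
```

>>> jog_arm(
  motion=[
    [0, [0, 0, 0.003], [0, 0, 0]],
    [0, [0, 0, 0.005], [0, -0.2, 0]],
    [0, [0, 0, 0.006], [0, -0.2, 0]],
    [0, [0, 0, 0.006], [0, -0.2, 0]],
    [0, [0, 0, 0.006], [0, -0.2, 0]],
    [0, [0, 0, 0.006], [0, -0.2, 0]],
    [0, [0, 0, 0.006], [0, -0.2, 0]],
    [0, [0, 0, 0.006], [0, -0.2, 0]],
    [0, [0, 0, 0.006], [0, -0.2, 0]],
  ],
)

```text
clock: 4.48
tcp_pos: [0.5247, 0.3086, 0.1244]
orientation: [-0.118, 2.165, -2.165]
contact_force: [-0.1, 3.1, 2.5]
grip_width: 0.0114
```

```bash
python3 st.py
python3 - <<'E'
from h import *
grab('wrist','wrist3.png');f=grab('side','side3.png')
cv2.imwrite('pics/s3.png',cv2.resize(f['image'][110:390,160:460,::-1],None,fx=2.1,fy=2.1))
E
```

```text
4.4833 [0.5247 0.3086 0.1244] F [-0.0789  3.1428  2.4746] Mo [ 0.502   0.1009 -0.0719] w 0.011383954067657607
z [ 0.1092 -0.994  -0.0002] y [ 0.0001  0.0002 -1.    ]
F along push -3.1320749377430075
```

View pics/s3.png

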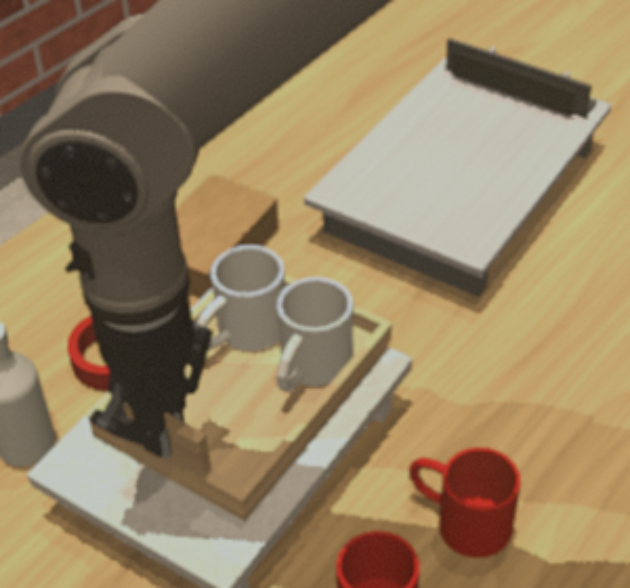

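View pics/wrist3.png

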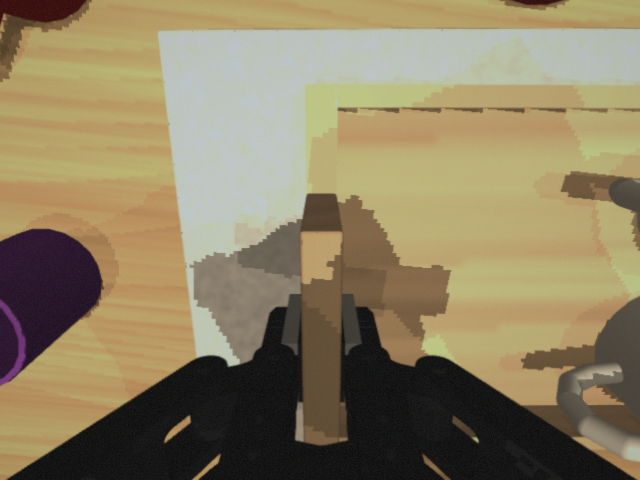

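>>> jog_arm(
  motion=[
    [0, [0, 0, 0.006], [0, 0, 0]],
    [0, [0, 0, 0.006], [0, 0, 0]],
    [0, [0, 0, 0.006], [0, 0, 0]],
    [0, [0, 0, 0.006], [0, 0, 0]],
    [0, [0, 0, 0.006], [0, 0, 0]],
    [0, [0, 0, 0.006], [0, 0, 0]],
    [0, [0, 0, 0.006], [0, 0, 0]],
    [0, [0, 0, 0.006], [0, 0, 0]],
    [0, [0, 0, 0.006], [0, 0, 0]],
    [0, [0, 0, 0.006], [0, 0, 0]],
  ],
)

```text
clock: 5.42
tcp_pos: [0.5313, 0.2491, 0.1244]
orientation: [-0.118, 2.165, -2.165]
contact_force: [0.5, 2.9, 4.1]
grip_width: 0.0115
```

```bash
python3 st.py
```

```text
5.4167 [0.5313 0.2491 0.1244] F [0.4854 2.9208 4.0578] Mo [ 0.6115  0.0719 -0.0209] w 0.011521711624365062
z [ 0.109  -0.994  -0.0002] y [ 0.0002  0.0002 -1.    ]
F along push -2.8488348887231796
```

>>> jog_arm(
  motion=[
    [0, [0, 0, 0.006], [0, 0, 0]],
    [0, [0, 0, 0.006], [0, 0, 0]],
    [0, [0, 0, 0.006], [0, 0, 0]],
    [0, [0, 0, 0.006], [0, 0, 0]],
    [0, [0, 0, 0.006], [0, 0, 0]],
  ],
)

```text
clock: 5.83
tcp_pos: [0.5345, 0.2193, 0.1244]
orientation: [-0.118, 2.165, -2.165]
contact_force: [-0.9, 2.3, 5.1]
grip_width: 0.0113
```

```bash
python3 st.py
python3 - <<'E'
from h import *
f=grab('side','side4.png')
cv2.imwrite('pics/s4.png',cv2.resize(f['image'][110:390,160:460,::-1],None,fx=2.1,fy=2.1))
E
```

```text
5.8333 [0.5345 0.2193 0.1244] F [-0.8521  2.2673  5.0524] Mo [0.6612 0.0622 0.0344] w 0.011274112574872399
z [ 0.1091 -0.994  -0.0001] y [ 0.0001  0.0001 -1.    ]
F along push -2.347817823505259
```

View pics/s4.png

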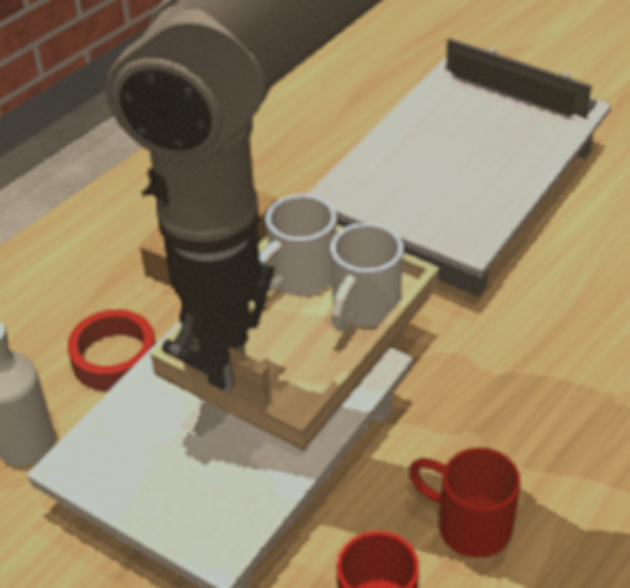

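```bash
cat > lvl.py <<'E'
from h import *
# floor plane fit: pixels from side cloud, expressed along push axis relative to tcp
np.set_printoptions(precision=4,suppress=True)
o=r.get_obs(); t=o['tcp_pos']; d=np.array([.1127,-.9936,0]); l=np.array([.9936,.1127,0])
for n in ('side','scene'):
    f=r.grab_frame(n); C=cloud(f); ok=f['range_z']>0
    q=C-t; a=q@d; b=q@l; z=C[...,2]
    m=ok&(a>.012)&(a<.14)&(abs(b)<.066)&(abs(z-.072)<.009)
    A=np.c_[a[m],np.ones(m.sum())]; c=np.linalg.lstsq(A,z[m],rcond=None)[0]
    for _ in range(2):
        e=z[m]-A@c; k=abs(e)<.004; c=np.linalg.lstsq(A[k],z[m][k],rcond=None)[0]
    # low-x rim top
    m2=ok&(a>.0)&(a<.225)&(abs(b+.079)<.0045)&(abs(z-.094)<.012)
    c2=np.polyfit(a[m2],z[m2],1) if m2.sum()>20 else None
    print(n,'floor slope',c,m.sum(),'rim',c2,m2.sum(),'rimfront z',None if c2 is None else np.polyval(c2,.23))
E
python3 lvl.py
```

```text
side floor slope [0.0009 0.0721] 1916 rim [0.0059 0.0923] 404 rimfront z 0.0936605572106352
scene floor slope [0.0026 0.0712] 2908 rim [-0.0026  0.0915] 173 rimfront z 0.09085187170654983
```

Level to within a few milliradians. I'll carry on across the gap.

>>> jog_arm(
  motion=[
    [0, [0, 0, 0.006], [0, 0, 0]],
    [0, [0, 0, 0.006], [0, 0, 0]],
    [0, [0, 0, 0.006], [0, 0, 0]],
    [0, [0, 0, 0.006], [0, 0, 0]],
    [0, [0, 0, 0.006], [0, 0, 0]],
  ],
)

```text
clock: 6.4
tcp_pos: [0.5377, 0.1896, 0.1244]
orientation: [-0.118, 2.165, -2.165]
contact_force: [0.1, 4.1, 4.4]
grip_width: 0.0114
```

```bash
python3 st.py; python3 lvl.py
```

```text
6.4 [0.5377 0.1896 0.1244] F [0.1058 4.1201 4.4125] Mo [0.6741 0.1128 0.0137] w 0.011415073328395661
z [ 0.1091 -0.994  -0.0002] y [ 0.0001  0.0002 -1.    ]
F along push -4.082796577934181
side floor slope [-0.0017  0.0723] 1792 rim [0.0061 0.0922] 406 rimfront z 0.09357593486870808
scene floor slope [0.0022 0.0712] 2812 rim [-0.005   0.0916] 170 rimfront z 0.090450870815268
```

>>> jog_arm(
  motion=[
    [0, [0, 0, 0.006], [0, 0, 0]],
    [0, [0, 0, 0.006], [0, 0, 0]],
    [0, [0, 0, 0.006], [0, 0, 0]],
    [0, [0, 0, 0.005], [0, 0, 0]],
  ],
)

```text
clock: 6.83
tcp_pos: [0.5403, 0.1667, 0.1245]
orientation: [-0.118, 2.166, -2.165]
contact_force: [-1.5, 3.2, 6.0]
grip_width: 0.0115
```

```bash
python3 st.py; python3 lvl.py;  python3 - <<'E'
from h import *
f=grab('side','side5.png')
cv2.imwrite('pics/s5.png',cv2.resize(f['image'][110:310,260:460,::-1],None,fx=3,fy=3))
E
```

```text
6.8333 [0.5403 0.1667 0.1245] F [-1.5499  3.2459  6.0331] Mo [0.9006 0.1033 0.0327] w 0.011520708425697539
z [ 0.1088 -0.9941 -0.0003] y [ 0.0003  0.0004 -1.    ]
F along push -3.3978319942157484
side floor slope [-0.0025  0.0723] 1703 rim [0.0036 0.0922] 385 rimfront z 0.09298392083868447
scene floor slope [-0.0001  0.0714] 2739 rim [0.0056 0.0902] 159 rimfront z 0.09147386104381446
```

View pics/s5.png

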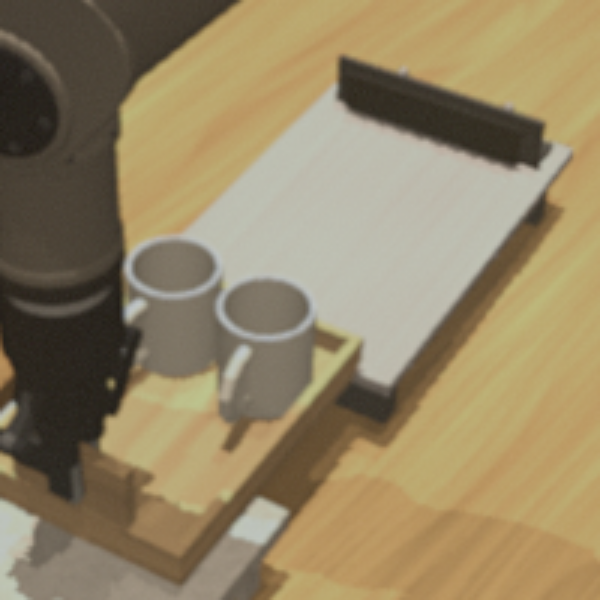

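>>> jog_arm(
  motion=[
    [0, [0, 0, 0.005], [0, 0, 0]],
    [0, [0, 0, 0.005], [0, 0, 0]],
    [0, [0, 0, 0.005], [0, 0, 0]],
    [0, [0, 0, 0.005], [0, 0, 0]],
  ],
)

```text
clock: 7.32
tcp_pos: [0.5426, 0.1478, 0.1247]
orientation: [-0.118, 2.166, -2.163]
contact_force: [-0.4, 4.8, 6.8]
grip_width: 0.0113
```

```bash
python3 st.py; python3 lvl.py
```

```text
7.3167 [0.5426 0.1478 0.1247] F [-0.4445  4.8062  6.7697] Mo [ 1.173   0.1799 -0.0112] w 0.0113007621962981
z [ 0.1095 -0.994  -0.0011] y [ 0.0006  0.0012 -1.    ]
F along push -4.8257574976377136
side floor slope [-0.0067  0.0726] 1621 rim [0.0033 0.0921] 383 rimfront z 0.09281867433619155
scene floor slope [-0.0049  0.0717] 2669 rim [0.002  0.0906] 150 rimfront z 0.09101502253073038
```

>>> jog_arm(
  motion=[
    [0, [0, 0, 0.005], [0.15, 0, 0]],
    [0, [0, 0, 0.005], [0.15, 0, 0]],
    [0, [0, 0, 0.005], [0.1, 0, 0]],
    [0, [0, 0, 0.005], [0, 0, 0]],
    [0, [0, 0, 0.005], [0, 0, 0]],
  ],
)

```text
clock: 7.83
tcp_pos: [0.545, 0.1228, 0.1245]
orientation: [-0.118, 2.159, -2.171]
contact_force: [-1.2, 2.0, 5.5]
grip_width: 0.0114
```

```bash
python3 st.py; python3 lvl.py;  python3 - <<'E'
from h import *
f=grab('side','side6.png')
cv2.imwrite('pics/s6.png',cv2.resize(f['image'][110:310,260:460,::-1],None,fx=3,fy=3))
E
```

```text
7.8333 [0.545  0.1228 0.1245] F [-1.1644  1.9632  5.4761] Mo [1.5325 0.1442 0.0531] w 0.011365266986644756
z [ 0.1092 -0.994   0.0059] y [ 0.0006 -0.0059 -1.    ]
F along push -2.0803178797940975
side floor slope [-0.0037  0.0723] 1527 rim [-0.005  0.093] 370 rimfront z 0.09185440708188704
scene floor slope [0.0022 0.0712] 2590 rim [0.0007 0.0911] 147 rimfront z 0.09129849153946577
```

View pics/s6.png

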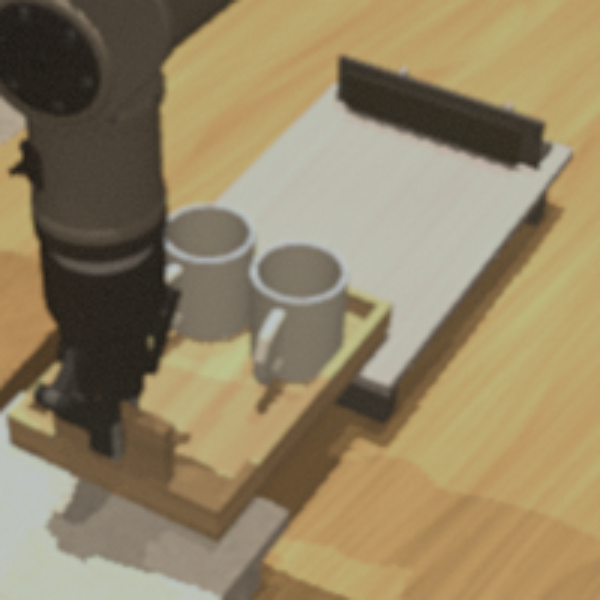

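>>> jog_arm(
  motion=[
    [0, [0, 0, 0.005], [0, 0, 0]],
    [0, [0, 0, 0.005], [0, 0, 0]],
    [0, [0, 0, 0.005], [0, 0, 0]],
    [0, [0, 0, 0.005], [0, 0, 0]],
    [0, [0, 0, 0.005], [0, 0, 0]],
    [0, [0, 0, 0.005], [0, 0, 0]],
    [0, [0, 0, 0.005], [0, 0, 0]],
  ],
)

```text
clock: 8.57
tcp_pos: [0.5487, 0.087, 0.1245]
orientation: [-0.118, 2.158, -2.173]
contact_force: [-0.6, 2.6, 3.7]
grip_width: 0.0117
```

```bash
python3 st.py; python3 lvl.py
```

```text
8.5667 [0.5487 0.087  0.1245] F [-0.58    2.6251  3.7437] Mo [1.808  0.1246 0.0189] w 0.011670736878334293
z [ 0.1087 -0.9941  0.007 ] y [ 0.0003 -0.007  -1.    ]
F along push -2.67322811543714
side floor slope [-0.0037  0.0721] 1412 rim [-0.0026  0.0923] 348 rimfront z 0.09168652757401397
scene floor slope [-0.0091  0.0718] 2452 rim [0.016  0.0889] 124 rimfront z 0.09255540232649087
```

>>> jog_arm(
  motion=[
    [0, [0, 0, 0.005], [0, 0, 0]],
    [0, [0, 0, 0.005], [0, 0, 0]],
    [0, [0, 0, 0.005], [0, 0, 0]],
    [0, [0, 0, 0.005], [0, 0, 0]],
    [0, [0, 0, 0.005], [0, 0, 0]],
    [0, [0, 0, 0], [0, 0, 0]],
  ],
)

```text
clock: 9.17
tcp_pos: [0.5506, 0.0601, 0.1238]
orientation: [-0.118, 2.158, -2.177]
contact_force: [-0.7, -0.6, -7.5]
grip_width: 0.0112
```

```bash
python3 st.py; python3 lvl.py;  python3 - <<'E'
from h import *
f=grab('side','side7.png'); grab('wrist','wrist7.png')
cv2.imwrite('pics/s7.png',cv2.resize(f['image'][110:310,260:460,::-1],None,fx=3,fy=3))
E
```

```text
9.1667 [0.5506 0.0601 0.1238] F [-0.6549 -0.632  -7.4739] Mo [ 0.9427  0.0638 -0.056 ] w 0.011211121288469838
z [ 0.1068 -0.9942  0.0088] y [-0.0017 -0.009  -1.    ]
F along push 0.5553534134756569
side floor slope [-0.0034  0.0718] 1322 rim [-0.0042  0.0924] 331 rimfront z 0.09145144031805687
scene floor slope [-0.0081  0.0711] 2398 rim [0.0144 0.0887] 115 rimfront z 0.09206115626407697
```

View pics/s7.png

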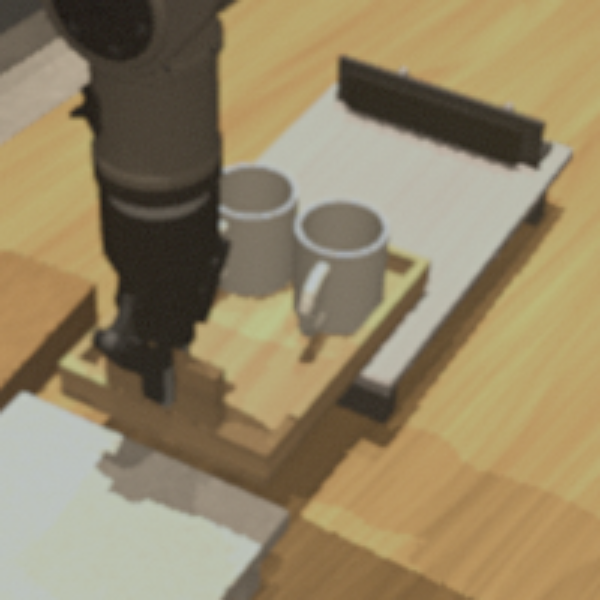

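View pics/wrist7.png

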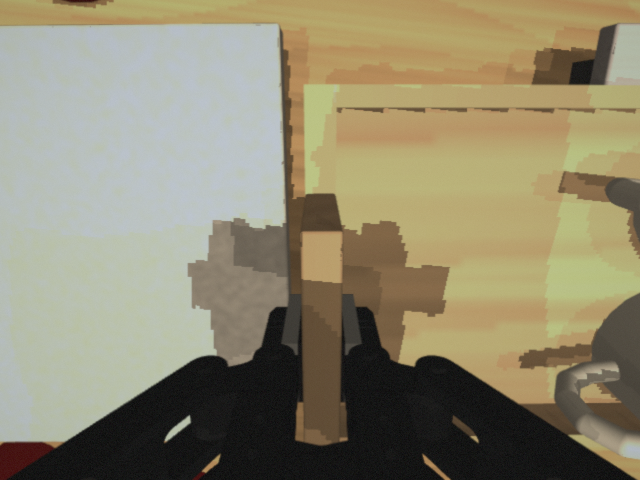

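>>> jog_arm(
  motion=[
    [0, [-0.0002, 0.0002, 0.005], [0, -0.03, 0]],
    [0, [-0.0002, 0.0002, 0.006], [0, -0.03, 0]],
    [0, [-0.0002, 0.0002, 0.006], [0, -0.03, 0]],
    [0, [-0.0002, 0.0002, 0.006], [0, -0.03, 0]],
    [0, [-0.0002, 0.0002, 0.006], [0, -0.03, 0]],
    [0, [-0.0002, 0.0002, 0.006], [0, -0.03, 0]],
    [0, [-0.0002, 0.0002, 0.006], [0, -0.03, 0]],
    [0, [-0.0002, 0.0002, 0.005], [0, -0.03, 0]],
    [0, [0, 0, 0], [0, 0, 0]],
  ],
)

```text
clock: 10.12
tcp_pos: [0.5585, 0.0153, 0.1236]
orientation: [-0.12, 2.155, -2.172]
contact_force: [-0.2, -0.7, -6.2]
grip_width: 0.0112
```

```bash
python3 st.py; python3 lvl.py
```

```text
10.1167 [0.5585 0.0153 0.1236] F [-0.2334 -0.7011 -6.1921] Mo [ 0.8088  0.1531 -0.0313] w 0.011189643946026041
z [ 0.1113 -0.9938  0.0079] y [ 0.0011 -0.0078 -1.    ]
F along push 0.6708555483077703
side floor slope [-0.0018  0.0713] 1189 rim [-0.0038  0.0917] 353 rimfront z 0.09085124482468393
scene floor slope [-0.0101  0.0708] 2251 rim [-0.0065  0.0912] 100 rimfront z 0.08974852780313393
```

>>> jog_arm(
  motion=[
    [0, [0, 0.0003, 0.006], [0, 0, 0]],
    [0, [0, 0.0003, 0.006], [0, 0, 0]],
    [0, [0, 0.0003, 0.006], [0, 0, 0]],
    [0, [0, 0.0003, 0.006], [0, 0, 0]],
    [0, [0, 0.0003, 0.006], [0, 0, 0]],
    [0, [0, 0.0003, 0.006], [0, 0, 0]],
    [0, [0, 0, 0], [0, 0, 0]],
  ],
)

```text
clock: 10.8
tcp_pos: [0.5639, -0.0204, 0.1233]
orientation: [-0.117, 2.154, -2.17]
contact_force: [1.2, 0.2, 3.8]
grip_width: 0.0114
```

```bash
python3 st.py; python3 lvl.py
```

```text
10.8 [ 0.5639 -0.0204  0.1233] F [1.222  0.2279 3.8475] Mo [0.6778 0.1414 0.0195] w 0.011373595343952814
z [ 0.1116 -0.9937  0.0077] y [ 0.0039 -0.0073 -1.    ]
F along push -0.09079374967164555
side floor slope [0.0005 0.0712] 1095 rim [-0.0044  0.0915] 328 rimfront z 0.09051467203939334
scene floor slope [-0.0055  0.0703] 2137 rim [0.0104 0.0894] 95 rimfront z 0.09182797531348302
```

Run:
```python
from h import *
f=grab('side','side8.png'); g=grab('scene','scene8.png'); w=grab('wrist','wrist8.png')
cv2.imwrite('pics/s8.png',cv2.resize(f['image'][110:290,280:460,::-1],None,fx=3.3,fy=3.3,interpolation=cv2.INTER_CUBIC))
cv2.imwrite('pics/g8.png',cv2.resize(g['image'][140:290,115:315,::-1],None,fx=4,fy=4,interpolation=cv2.INTER_CUBIC))
```

```text
(no output)
```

View pics/s8.png

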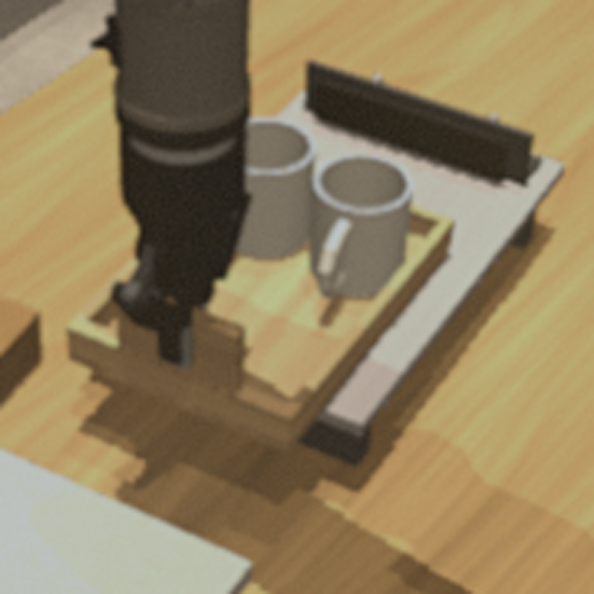

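View pics/g8.png

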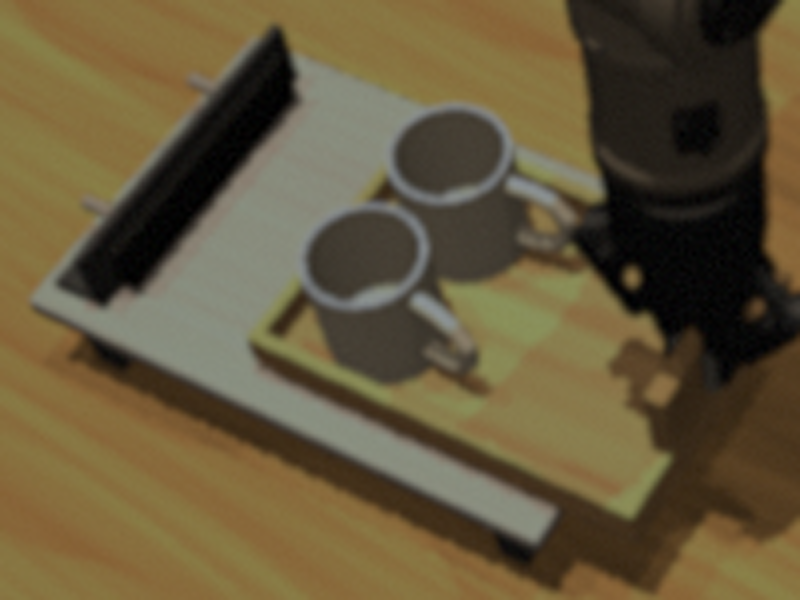

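View pics/wrist8.png

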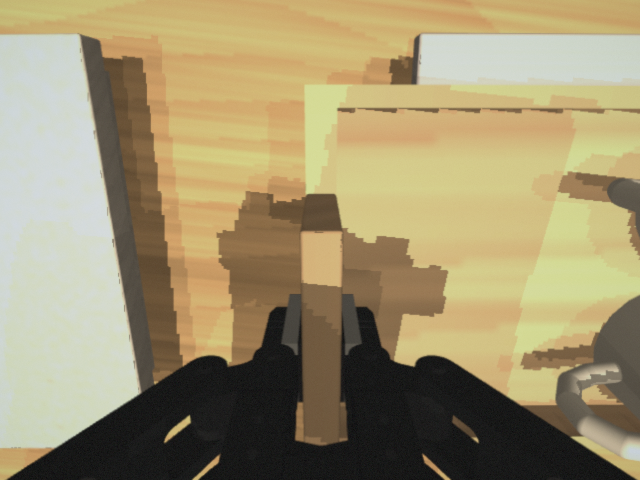

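Run:
```python
from h import *
np.set_printoptions(precision=4,suppress=True)
s=load('side');g=load('scene');w=load('wrist')
d=np.array([.1132,-.9936,0]); l=np.array([.9936,.1132,0])
def rep(n,P,o): q=P-o; print(n,'a',q@d,'b',q@l)
T=onz(s,[(417,177.3),(369.4,236.7),(301.8,208.5)],.0915)
C=onz(s,[(390.5,240),(305.5,205.5),(450.5,160)],.0615); o=(C[0]+C[1])/2
rep('side cool',C,o); rep('side tray fl rl rf',T,o); v=T[0]-T[1]; print('th tray',np.arctan2(v[0],-v[1]),'cool',np.arctan2(C[2][0]-C[0][0],C[0][1]-C[2][1]))
T=onz(g,[(178,225.5),(273,268.75)],.0915)
C=onz(g,[(300,200),(248.2,276.2),(123.7,215.7)],.0615); o=(C[0]+C[1])/2
rep('scene cool',C,o); rep('tray ff rf',T,o); v=T[0]-T[1]; print('th tray',np.arctan2(v[0],-v[1]),'cool',np.arctan2(C[2][0]-C[1][0],C[1][1]-C[2][1]))
# wrist: far edges
T=onz(w,[(305,85),(620,85)],.0915); C=onz(w,[(415,34),(630,34)],.0615); F=onz(w,[(15,34),(80,34)],.064)
for n,P in(('tray',T),('cool',C),('feed',F)):
  v=P[1]-P[0]; print(n,P,np.arctan2(v[0],-v[1]),(P-np.array([.5688,-.0624,0]))@l)
```

```text
side cool a [ 0.0002 -0.0002  0.3389] b [-0.1092  0.1092 -0.1049]
side tray fl rl rf a [ 0.192  -0.0426 -0.0415] b [-0.0774 -0.0798  0.0901]
th tray 0.12358046589607767 cool 0.12598673480718517
scene cool a [-0.0009  0.0009  0.3341] b [-0.1095  0.1095  0.1078]
tray ff rf a [ 0.1879 -0.0468] b [0.0859 0.084 ]
th tray 0.12183886046724941 cool 0.10825718529717954
tray [[ 0.6499 -0.0052  0.0915]
 [ 0.6632 -0.1201  0.0915]] 0.11460529260472042 [0.0871 0.0872]
cool [[ 0.6764 -0.048   0.0615]
 [ 0.6871 -0.1387  0.0615]] 0.11754069401188874 [0.1086 0.1089]
feed [[0.6577 0.1168 0.064 ]
 [0.6606 0.09   0.064 ]] 0.1069027087449687 [0.1086 0.1085]
```

Run:
```python
from h import *
np.set_printoptions(precision=4,suppress=True)
s=load('side');g=load('scene')
d=np.array([.1132,-.9936,0]); l=np.array([.9936,.1132,0])
C=onz(g,[(300,200),(248.2,276.2)],.0615); o=C.mean(0)
P=onz(g,[(147.5,212),(189.3,164.5)],.0665); print((P-o)@d,(P-o)@l)
C=onz(s,[(390.5,240),(305.5,205.5)],.0615); o=C.mean(0)
P=onz(s,[(280+310/3.3,110+118/3.3),(280+490/3.3,110+178/3.3)],.0665); print((P-o)@d,(P-o)@l)
for n,f in (('s',s),('g',g)):
    X=cloud(f); q=X-o; a=q@d;b=q@l; m=(f['range_z']>0)&(abs(b)<.07)&(X[...,2]>.075)&(X[...,2]<.096)&(a>.22)&(a<.33); print(n,m.sum(),np.percentile(a[m],[5,25,50,75,95]) if m.sum() else '')
```

```text
[0.2874 0.2827] [ 0.0769 -0.0796]
[0.2849 0.2871] [ 0.0867 -0.0666]
s 365 [0.2816 0.284  0.2859 0.2875 0.2899]
g 345 [0.2859 0.2875 0.2884 0.2898 0.3225]
```

>>> jog_arm(
  motion=[
    [0, [0.0002, -0.0003, 0.004], [0, 0, 0]],
    [0, [0.0003, 0, 0.007], [0, 0, 0]],
    [0, [0.0003, 0, 0.008], [0, 0, 0]],
    [0, [0.0003, 0, 0.008], [0, 0, 0]],
    [0, [0.0003, 0, 0.008], [0, 0, 0]],
    [0, [0.0003, 0, 0.008], [0, 0, 0]],
    [0, [0.0003, 0, 0.008], [0, 0, 0]],
    [0, [0, 0, 0.008], [0, 0, 0]],
    [0, [0, 0, 0.007], [0, 0, 0]],
    [0, [0, 0, 0.004], [0, 0, 0]],
  ],
)

```text
clock: 11.88
tcp_pos: [0.5689, -0.0891, 0.1234]
orientation: [-0.12, 2.155, -2.17]
contact_force: [-0.6, 3.4, 6.8]
grip_width: 0.0111
```

```bash
python3 st.py; python3 lvl.py
```

```text
11.8833 [ 0.5689 -0.0891  0.1234] F [-0.5529  3.3865  6.8238] Mo [1.4809 0.2528 0.0185] w 0.011108896873841645
z [ 0.1126 -0.9936  0.007 ] y [ 0.002  -0.0068 -1.    ]
F along push -3.4268971993710067
side floor slope [0.0022 0.071 ] 931 rim [-0.0013  0.0911] 310 rimfront z 0.09077180160452093
scene floor slope [-0.0005  0.0695] 1916 rim [-0.0104  0.092 ] 90 rimfront z 0.08959719910756425
```

>>> jog_arm(
  motion=[
    [0, [0, -0.0003, 0.002], [-0.1, 0, 0]],
    [0, [0, -0.0002, 0.002], [-0.1, 0, 0]],
    [0, [0, 0, 0.002], [0, 0, 0]],
    [0, [0, 0, 0.002], [0, 0, 0]],
    [0, [0, 0, 0.002], [0, 0, 0]],
  ],
)

```text
clock: 12.4
tcp_pos: [0.5696, -0.0983, 0.1234]
orientation: [-0.123, 2.159, -2.166]
contact_force: [-0.9, 2.9, 3.8]
grip_width: 0.0114
```

```bash
python3 st.py
```

```text
12.4 [ 0.5696 -0.0983  0.1234] F [-0.8953  2.9195  3.7901] Mo [ 1.0504  0.0802 -0.0014] w 0.011449733043932885
z [ 0.1135 -0.9935  0.0034] y [ 0.0005 -0.0034 -1.    ]
F along push -3.000772084293482
```

>>> jog_arm(
  motion=[
    [0, [0, 0, 0.001], [0, 0, 0]],
    [0, [0, 0, 0.001], [0, 0, 0]],
    [0, [0, 0, 0.001], [0, 0, 0]],
    [0, [0, 0, 0.001], [0, 0, 0]],
    [0, [0, 0, 0.001], [0, 0, 0]],
  ],
)

```text
clock: 12.82
tcp_pos: [0.5701, -0.1033, 0.1234]
orientation: [-0.123, 2.159, -2.167]
contact_force: [0.0, 3.2, 4.6]
grip_width: 0.0114
```

```bash
python3 st.py
python3 - <<'E'
from h import *
f=grab('side','side9.png'); g=grab('scene','scene9.png')
a=cv2.resize(f['image'][120:240,330:470,::-1],None,fx=4,fy=4,interpolation=cv2.INTER_CUBIC)
cv2.imwrite('pics/s9.png',a)
E
```

```text
12.8167 [ 0.5701 -0.1033  0.1234] F [0.0133 3.1709 4.5928] Mo [ 1.0166  0.0549 -0.0048] w 0.011396133257080587
z [ 0.1133 -0.9936  0.0034] y [ 0.0005 -0.0034 -1.    ]
F along push -3.149787733051839
```

View pics/s9.png

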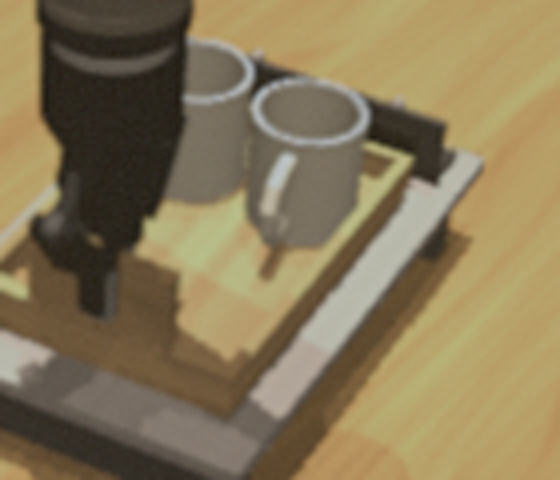

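The front is still about 10 mm short of the buffer, so I'll keep creeping.

>>> jog_arm(
  motion=[
    [0, [0, 0, 0.0007], [0, 0, 0]],
    [0, [0, 0, 0.0007], [0, 0, 0]],
    [0, [0, 0, 0.0007], [0, 0, 0]],
    [0, [0, 0, 0.0007], [0, 0, 0]],
    [0, [0, 0, 0.0007], [0, 0, 0]],
    [0, [0, 0, 0.0007], [0, 0, 0]],
  ],
)

```text
clock: 13.42
tcp_pos: [0.5705, -0.1075, 0.1234]
orientation: [-0.123, 2.159, -2.167]
contact_force: [0.1, 3.8, 5.9]
grip_width: 0.0113
```

>>> jog_arm(
  motion=[
    [0, [0, 0, 0.0007], [0, 0, 0]],
    [0, [0, 0, 0.0007], [0, 0, 0]],
    [0, [0, 0, 0.0007], [0, 0, 0]],
  ],
)

```text
clock: 13.67
tcp_pos: [0.5708, -0.1096, 0.1234]
orientation: [-0.123, 2.159, -2.167]
contact_force: [-0.4, 3.2, 5.4]
grip_width: 0.0113
```

>>> jog_arm(
  motion=[
    [0, [0, 0, 0.0005], [0, 0, 0]],
    [0, [0, 0, 0.0005], [0, 0, 0]],
    [0, [0, 0, 0.0005], [0, 0, 0]],
  ],
)

```text
clock: 13.92
tcp_pos: [0.5709, -0.1109, 0.1234]
orientation: [-0.123, 2.159, -2.166]
contact_force: [-1.4, 5.0, 6.5]
grip_width: 0.0119
```

>>> jog_arm(
  motion=[
    [0, [0, 0, 0.0005], [0, 0, 0]],
    [0, [0, 0, 0.0005], [0, 0, 0]],
  ],
)

```text
clock: 14.08
tcp_pos: [0.5709, -0.1109, 0.1234]
orientation: [-0.124, 2.161, -2.165]
contact_force: [-1.7, 7.7, 7.1]
grip_width: 0.0113
```

>>> jog_arm(
  motion=[
    [0, [0, 0, 0.0005], [0, 0, 0]],
    [0, [0, 0, 0.0005], [0, 0, 0]],
  ],
)

```text
clock: 14.25
tcp_pos: [0.5709, -0.1109, 0.1234]
orientation: [-0.125, 2.162, -2.164]
contact_force: [-3.2, 10.6, 9.0]
grip_width: 0.0117
```

>>> jog_arm(
  motion=[
    [0, [0, 0, 0.0005], [0, 0, 0]],
    [0, [0, 0, 0.0005], [0, 0, 0]],
    [0, [0, 0, 0.0004], [0, 0, 0]],
  ],
)

```text
clock: 14.5
tcp_pos: [0.5709, -0.1109, 0.1234]
orientation: [-0.127, 2.163, -2.162]
contact_force: [-2.9, 14.3, 9.3]
grip_width: 0.0115
```

```bash
python3 st.py
```

```text
14.5 [ 0.5709 -0.1109  0.1234] F [-2.8726 14.2581  9.3293] Mo [ 2.4784  0.6582 -0.1916] w 0.011481653480990572
z [ 0.1155 -0.9933 -0.0007] y [-0.0013  0.0005 -1.    ]
F along push -14.488562203146289
```

>>> jog_arm(
  motion=[
    [0, [0, 0, 0.0003], [0, 0, 0]],
    [0, [0, 0, 0], [0, 0, 0]],
    [0, [0, 0, 0], [0, 0, 0]],
    [0, [0, 0, 0], [0, 0, 0]],
    [0, [0, 0, 0], [0, 0, 0]],
    [0, [0, 0, 0], [0, 0, 0]],
    [0, [0, 0, 0], [0, 0, 0]],
    [0, [0, 0, 0], [0, 0, 0]],
    [0, [0, 0, 0], [0, 0, 0]],
    [0, [0, 0, 0], [0, 0, 0]],
  ],
)

```text
clock: 15.33
tcp_pos: [0.5709, -0.111, 0.1234]
orientation: [-0.127, 2.163, -2.161]
contact_force: [-3.6, 12.0, 9.8]
grip_width: 0.0113
```

```bash
python3 st.py; python3 lvl.py
```

```text
15.3333 [ 0.5709 -0.111   0.1234] F [-3.6323 12.0068  9.8088] Mo [ 2.4558  0.6475 -0.1673] w 0.011257760583917744
z [ 0.1157 -0.9933 -0.0009] y [-0.0014  0.0007 -1.    ]
F along push -12.335537671156967
side floor slope [-0.0136  0.0721] 878 rim [-0.0003  0.0908] 296 rimfront z 0.09071581360285165
scene floor slope [0.0009 0.0695] 1881 rim [-0.0102  0.0925] 80 rimfront z 0.09011328464507527
```

>>> jog_arm(
  motion=[
    [0, [0, 0, 0.0003], [0, 0, 0]],
    [0, [0, 0, 0], [0, 0, 0]],
    [0, [0, 0, 0], [0, 0, 0]],
    [0, [0, 0, 0], [0, 0, 0]],
    [0, [0, 0, 0], [0, 0, 0]],
    [0, [0, 0, 0], [0, 0, 0]],
    [0, [0, 0, 0], [0, 0, 0]],
    [0, [0, 0, 0], [0, 0, 0]],
  ],
)

```text
clock: 16.1
tcp_pos: [0.5709, -0.111, 0.1234]
orientation: [-0.127, 2.163, -2.161]
contact_force: [-3.8, 13.5, 9.8]
grip_width: 0.0114
```

```bash
python3 st.py
```

```text
16.1 [ 0.5709 -0.111   0.1234] F [-3.7923 13.4951  9.837 ] Mo [ 2.6273  0.6155 -0.167 ] w 0.011405919070159237
z [ 0.1159 -0.9933 -0.0012] y [-0.0015  0.001  -1.    ]
F along push -13.832405022091056
```

>>> jog_arm(
  motion=[
    [0, [0.0003, -0.0004, -0.001], [0, 0, 0]],
    [0, [0.0003, -0.0004, -0.001], [0, 0, 0]],
    [0, [0, -0.0003, -0.001], [0, 0, 0]],
    [0, [0, 0, -0.0005], [0, 0, 0]],
    [0, [0, 0, 0], [0, 0, 0]],
  ],
)

```text
clock: 16.52
tcp_pos: [0.57, -0.1109, 0.1237]
orientation: [-0.125, 2.16, -2.166]
contact_force: [1.8, 4.9, -5.0]
grip_width: 0.0111
```

```bash
python3 st.py
```

```text
16.5167 [ 0.57   -0.1109  0.1237] F [ 1.8092  4.9144 -5.0051] Mo [ 1.4804 -0.3926  0.1637] w 0.011052591403531455
z [ 0.1141 -0.9935  0.0028] y [-0.0008 -0.0029 -1.    ]
F along push -4.6831425639098025
```

>>> jog_arm(
  motion=[
    [0, [-0.0001, 0.0003, -0.0005], [0, 0, 0]],
    [0, [0, 0.0001, -0.0004], [0, 0, 0]],
    [0, [0, 0, 0], [0, 0, 0]],
  ],
)

```text
clock: 16.77
tcp_pos: [0.57, -0.1108, 0.1236]
orientation: [-0.124, 2.159, -2.167]
contact_force: [1.5, 3.6, -4.4]
grip_width: 0.0112
```

```bash
python3 st.py
```

```text
16.7667 [ 0.57   -0.1108  0.1236] F [ 1.4991  3.5854 -4.3648] Mo [ 1.1428 -0.3018  0.2104] w 0.011161691230120514
z [ 0.1132 -0.9936  0.0036] y [-0.0005 -0.0036 -1.    ]
F along push -3.3967827204623036
```

>>> jog_arm(
  motion=[
    [0, [0, 0.0003, -0.0004], [0, 0, 0]],
    [0, [0, 0, 0], [0, 0, 0]],
    [0.25, [0, 0, 0], [0, 0, 0]],
    [0.35, [0, 0, 0], [0, 0, 0]],
    [0.45, [0, 0, 0], [0, 0, 0]],
    [0.6, [0, 0, 0], [0, 0, 0]],
    [0.6, [0, 0, 0], [0, 0, 0]],
  ],
  force=20,
)

```text
clock: 17.35
tcp_pos: [0.5704, -0.1108, 0.124]
orientation: [-0.122, 2.159, -2.167]
contact_force: [0.5, 0.1, 0.2]
grip_width: 0.0516
```

```bash
python3 st.py
python3 - <<'E'
from h import *
grab('wrist','wrist10.png')
E
```

```text
17.35 [ 0.5704 -0.1108  0.124 ] F [0.469  0.1409 0.1759] Mo [-0.0413  0.0571 -0.0436] w 0.05156433378269328
z [ 0.1126 -0.9936  0.0039] y [ 0.0007 -0.0039 -1.    ]
F along push -0.087932948291551
```

View pics/wrist10.png

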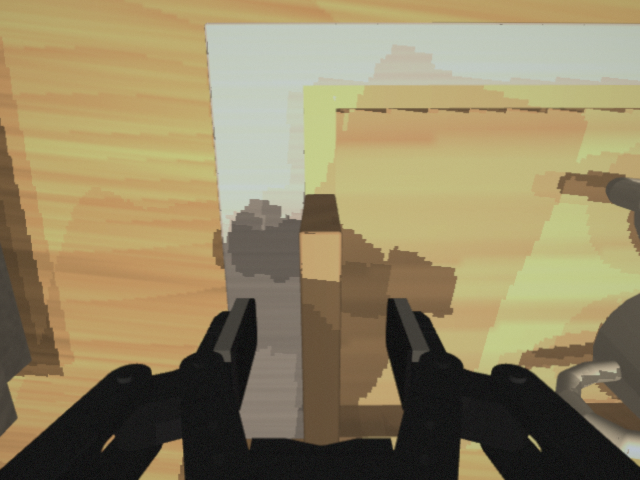

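The jaws are clear on both sides of the handle board (columns 301–341; pads at 255 and 388). Rising straight up.

>>> jog_arm(
  motion=[
    [0.6, [0, -0.01, 0], [0, 0, 0]],
    [0.6, [0, -0.02, 0], [0, 0, 0]],
    [0.6, [0, -0.03, 0], [0, 0, 0]],
    [0.6, [0, -0.03, 0], [0, 0, 0]],
    [0.6, [0, -0.03, 0], [0, 0, 0]],
    [0.6, [0, -0.02, -0.02], [0, 0, 0]],
    [0.6, [0, 0, -0.03], [0, 0, 0]],
    [0.6, [0, 0, -0.03], [0, 0, 0]],
    [0.6, [0, 0, -0.03], [0, 0, 0]],
    [0.6, [0, 0, 0], [0, 0, 0]],
  ],
)

```text
clock: 18.23
tcp_pos: [0.5573, 0.0068, 0.2642]
orientation: [-0.131, 2.158, -2.158]
contact_force: [-0.1, 0.6, -0.9]
grip_width: 0.0511
```

```bash
python3 st.py
python3 - <<'E'
from h import *
f=grab('side','side11.png'); g=grab('scene','scene11.png')
cv2.imwrite('pics/s11.png',cv2.resize(f['image'][110:260,290:470,::-1],None,fx=4,fy=4,interpolation=cv2.INTER_CUBIC))
cv2.imwrite('pics/g11.png',cv2.resize(g['image'][140:290,115:315,::-1],None,fx=4,fy=4,interpolation=cv2.INTER_CUBIC))
E
```

```text
18.2333 [0.5573 0.0068 0.2642] F [-0.1484  0.6166 -0.8662] Mo [ 0.0286 -0.0542  0.0152] w 0.051125417037300336
z [ 0.1218 -0.9925 -0.    ] y [ 0.0008  0.0001 -1.    ]
F along push -0.629221065172722
```

View pics/s11.png

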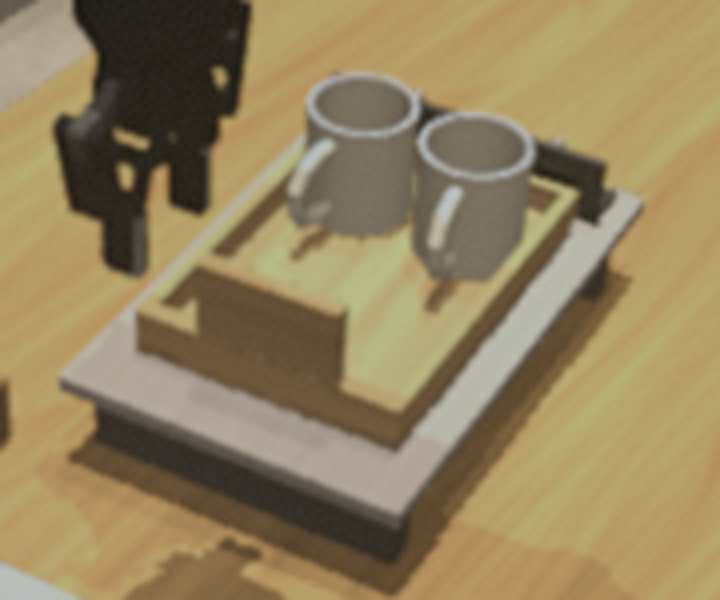

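View pics/g11.png

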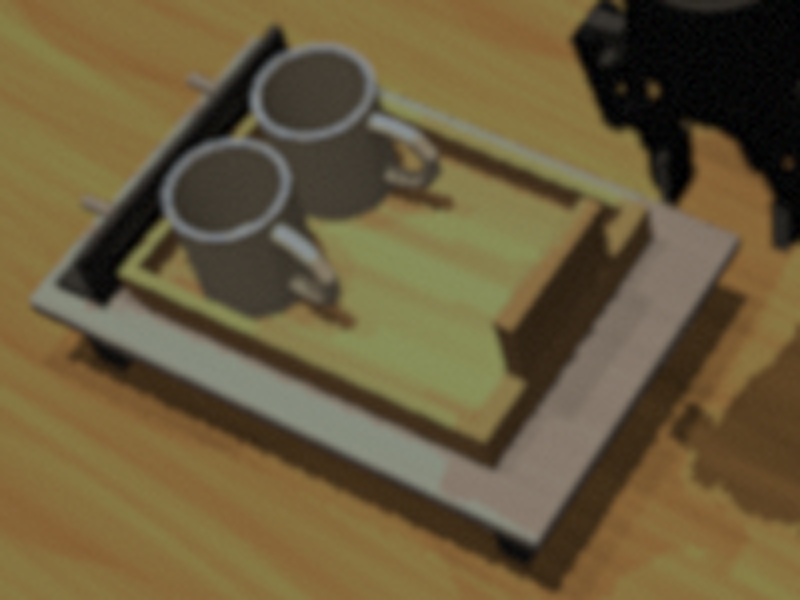

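Both mugs stand in the tray, and it lies against the buffer (c4 crop scale: front far corner (122,270), rear far corner (490,440)). Next I'll measure its lateral offset, yaw and level.

Run:
```python
from h import *
np.set_printoptions(precision=4,suppress=True)
s=load('side');g=load('scene')
d=np.array([.1132,-.9936,0]); l=np.array([.9936,.1132,0])
def c(o,L): return np.array(o)+np.array(L,float)/4
T=onz(s,c((290,110),[(578,193),(398,416),(138,313)]),.092); C=onz(s,[(390.5,240),(305.5,205.5)],.062);o=C.mean(0)
print('side fl rl rf',(T-o)@d,(T-o)@l)
T=onz(g,c((115,140),[(122,270),(490,442),(648,212)]),.092); C=onz(g,[(300,200),(248.2,276.2)],.062);o=C.mean(0)
print('scene ff rf rl',(T-o)@d,(T-o)@l)
for n,f in(('s',s),('g',g)):
    X=cloud(f); o2=np.array([.5688,-.0624,0]); q=X-o2;a=q@d;b=q@l
    m=(f['range_z']>0)&(a>.07)&(a<.16)&(abs(b)<.07)&(abs(X[...,2]-.07)<.008)
    A=np.c_[a[m],b[m],np.ones(m.sum())]; k=np.linalg.lstsq(A,X[m][:,2],rcond=None)[0]; print(n,k,m.sum(), 'floor z',X[m][:,2].mean())
```

```text
side fl rl rf [0.2837 0.0425 0.0442] [-0.0813 -0.0824  0.0852]
scene ff rf rl [0.2812 0.0401 0.0416] [ 0.0799  0.0803 -0.0846]
s [0.0012 0.0014 0.0711] 698 floor z 0.07120716304062866
g [0.0015 0.0004 0.0693] 1719 floor z 0.06947956140986725
```

View pics/scene11.png

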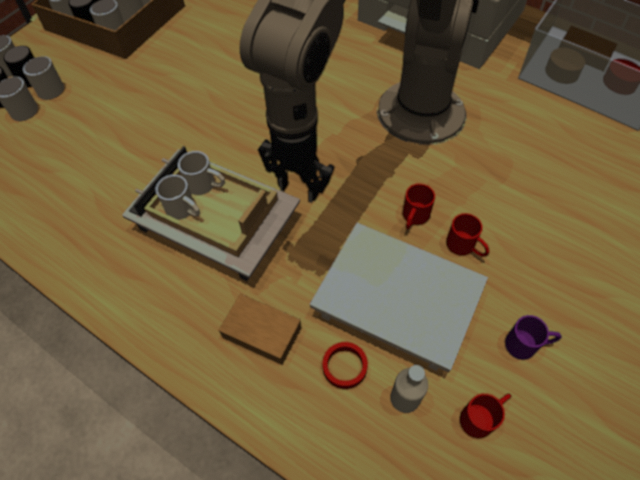

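The tray is within about 2 mm of the centre line, square to about 5 mrad, and flat. The mugs are upright and the bystanders haven't moved. Handing in.

```bash
python3 -c "
from bench import r
print(r.hand_in())"
```

```text
the job is handed in; nothing more can be done
None
```

The tray is seated against the rubber buffer on the cooling stand, released and lying flat, with both mugs standing in it. I handed the job in at about 18.3 s of the 64 s allowed; no verdict was reported.

**How it was done:** I pinched the handle board from above at 50 N. I then slid the tray across the gap, squaring it up on the way, and lowered it about 1 mm onto the cooling stand. The side and scene cameras never showed it more than about 10 mrad off level on the way across.

**Seating push:** The wrist read about 12 to 14.5 N along the push for about 1.6 s. Taking off the 3 N or so of sliding friction I measured puts the force on the stop at roughly 9 to 14 N. This is an estimate, as the stop force was not measured directly, and its low end is below the 10 N asked for. The most the wrist read, at the ends of the moves, was 14.5 N.

**Last checks:**
- **Front position:** the front edge is about 282 mm past the stand's near edge. The buffer face measured 283 to 287 mm, so the tray is at the buffer within camera error.
- **Centre line and squareness:** within about 2 mm of the centre line and about 5 mrad of square.
- **Level:** the floor slope was under 2 mrad in both cameras.
- **Surroundings:** mugs upright, bystanders where they were in the first picture, and the gripper well clear.

**What disagreed:**
- **Cameras:** the side and scene cameras differed from each other by 2 to 7 mm in absolute position, so I judged the tray only against the stand within the same picture.
- **Slope during the push:** one side-view slope reading during the push was off (-14 mrad), while its rim reading and the scene floor reading stayed level.
- **Lift at release:** when I eased off before letting go, the wrist showed about 5 N of lift and the handle rose about 0.3 mm. The tray settled flat again.

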